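Save the wine corks in the jar

TASK

Put both wine corks away in the green glass jar, feeding them one at a time through its narrow neck so that each drops right inside. Leave the black rubber bottle stopper standing where it is, and do not shift the jar or tip it over.

Things in the scene. Friction and masses are not known exactly. Their poses are not given: they have to be found in the camera images.
- cork_a_center (a point): One of two alike wine corks: pale brown cylinder with a dark red stain on its top end, 24 mm diameter, 45 mm tall, about 14 g, standing upright and loose on the table. The point is its centre, half-way up (22.5 mm above its underside); z runs along its axis, upward.
- cork_b_center (a point): One of two alike wine corks: pale brown cylinder with a dark red stain on its top end, 24 mm diameter, 45 mm tall, about 14 g, standing upright and loose on the table. The point is its centre, half-way up (22.5 mm above its underside); z runs along its axis, upward.
- jar: Round green glass jar, open at the top, standing loose on the table, 0.6 kg, 150 mm tall. Belly 96 mm outside diameter up to 92 mm height, then a shoulder to a neck from 114 to 136 mm height with 56 mm outside and 48 mm inside diameter; above it the lip flares to 68 mm outside (about 60 mm inside) at 150 mm height, bound with a steel ring. Wall 4 mm; inner floor 6 mm above the underside. Origin: centre of the underside; z up, through the centre of the mouth.
- stopper_center (a point): Black rubber bottle stopper, not a cork, 45 mm tall, standing loose on its 33 mm wide head with the narrower ribbed plug upward. To be left alone. The point is on its axis, 22.5 mm above its underside; z up.
Not all that is in view belongs to the job. Leave any orange look-alike of the jar alone.

How it is judged:
By the outcome, as a careful person would: the job done as asked, in the order asked, and still so for the second after the job is handed in, with the robot touching nothing.
It also fails if it takes over 58 s, if anything falls off the work surface, if the arm or the gripper's body presses on something with over 40 N, if the wrist force passes 120 N, or if a joint passes its speed limit or range.

ROBOT

A 6-joint arm with a two-finger parallel gripper is mounted at the origin on a cart in front of the work surface, level with it; the furniture and walls round the work are solid. World frame = base frame: x ahead of the robot, y to its left, z up, the work surface at z = 0. Lengths are in m, angles in rad, forces in N, time in s.
With the tool pointing down it reaches from about 0.35 to 0.975 m from the base axis. Payload 4.9 kg.
Tool frame: the origin (TCP) lies midway between the tips of the shut fingers; the grasp point (between the pads) lies ctrl.tcp_to_grasp behind it (ctrl.tcp_to_grasp is the distance from the TCP to the grasp point, in m); z points along the fingers, y is the direction in which the jaws open and shut (so a half turn about z gives the same grasp; the last joint's range is limited). The gripper opens to 85 mm and grips with 20 to 120 N. Pads are 22 mm wide; open, the fingers measure 114 mm over their backs; the gripper's body (76 mm by 85 mm) begins 54 mm behind the grasp point. The pads swing forward as they close: fully open they stand 13 mm farther back than shut.
Start: joints at [1.117, 0.053, 1.613, -0, 1.476, -0.119], TCP at [0.205, 0.59, 0.231] pointing down, gripper open.
Joint ranges: [-3.01, 3.01], [-1.01, 2.22], [0.06, 2.58], [-1.02, 4.17], [0.09, 2.62], [-3.14, 3.14]. Speed limits (rad/s): [2.57, 2.57, 3.14, 3.14, 3.14, 3.14].

INTERFACE

Orientations are given as a rotation vector (axis times angle).
In Python, from station import ctrl, get_image, calibration, finish_job, models gives the robot as it stands.
- The arm moves only by the shell command python3 -m creep 'ROWS' [FORCE]. ROWS is JSON, a list of rows, each a list of 7 numbers: the opening, from 0 (shut) to 1 (fully open), then the shift along the tool's x, y, z in m, then the turn, a rotation vector about the tool's x, y, z in degrees. A call has 1 to 20 rows; each row shifts and turns the commanded pose from where the row before left it, along the tool's axes as they then stand; what a row does not reach is not made up. A row lasts 1/10 s, in which the tool goes at most 50 mm and 8.59 degrees, less where a joint would pass 70% of its speed; a pose out of reach is approached as far as the arm can. A call with a gripper value outside its range is refused whole. The fingers move at their own pace and stop on an object; FORCE is the grip in N (left out, the last holds). Time passes only in rows, so rows that do not move let the fingers close. It gives the time, the measured TCP pose, the force and the opening at its end, in the units of the state.
- ctrl.get_obs(): the state, without advancing time (a new reading comes with each control period).
- get_image(name): name is "side" or "top"; returns the picture (480x640x3 uint8, red, green, blue); there is no depth.
- calibration(name): a dict with "mtx" (3x3 intrinsics, pixels), "R" (3x3) and "t" (3): a world point X has camera coordinates R X + t. Camera axes: x right, y down, z forward; pixel columns grow to the right and rows downward; lengths in m; the calibration is good to about 2 mm. A picture is of the moment at which its call begins. calibration takes no time and is no camera call.
- finish_job(): hands the job in, once; it reports no verdict.
Trained networks look in the newest picture that a camera, given by its name, has taken for a name from the list of things; names that differ only in an ending like _2 or _b are one class to them, and where a whole thing is asked for, a point or a joint stands for the part that bears it (a point fixed in the world has none). Each returns a list of dicts, best first, with "conf" (0 to 1); they miss things now and then, are a little off and sometimes report something else, mostly with a low value. They report only what shows in the picture. A call takes as long as a camera call. They do not tell look-alikes from the thing itself.
- models.search_frame(camera, name): "extent" ([left, top, right, bottom] in pixels, round what is visible of it).
The state is a dict: "t": time; "q": joint angles; "dq": joint speeds; "effort": joint torques, N m; "tool_pos": TCP position; "tool_rot": TCP orientation; "contact_force": force on the tool from outside, world axes, zero at the start; "wrist_torque": the same for the moment, N m; "opening": finger opening in m.
Only numpy, scipy, OpenCV 4.12 (cv2) and the standard library are available. Lean on these libraries where they do the work, as an engineer would, in place of code of your own. Each camera call takes 0.05 s, during which the arm holds its last target. There are 200 camera calls.

## Working session

There is one attempt and no reset: what is moved stays moved. The work goes in short steps, Python scripts to look and compute and a shell command to move; the robot and the scene stay as the last step left them, time stands still between calls to the robot, and variables do not carry over. Pictures are saved under pics/ and viewed, about 8 in all and at most 12, crops included, and the job is handed in when it is done.

```bash
ls; mkdir -p pics; python3 - <<'E'
from station import ctrl,get_image,calibration,models
import cv2,numpy as np
o=ctrl.get_obs();print(o['t'],o['tool_pos'],o['tool_rot'],o['opening'],ctrl.tcp_to_grasp)
for c in('side','top'):
    im=get_image(c);cv2.imwrite(f'pics/{c}0.png',im[:,:,::-1])
    k=calibration(c);print(c,np.round(k['mtx'],1).tolist(),np.round(-k['R'].T@k['t'],3),np.round(k['R'],2).tolist())
    for n in('cork_a_center','jar','stopper_center'):
        for d in models.search_frame(c,n):print(c,n,np.round(d['extent'],1),round(d['conf'],2))
E
```

```text
pics
0.0 [0.20507531 0.58972105 0.23003682] [-0.52330562 -3.09712061  0.00318431] 0.08528714609901762 0.0187
side [[526.5, 0.0, 317.2], [0.0, 526.5, 240.1], [0.0, 0.0, 1.0]] [0.355 0.718 0.675] [[-0.95, -0.3, 0.02], [-0.21, 0.6, -0.77], [0.22, -0.74, -0.63]]
side cork_a_center [370.4 216.1 379.6 243.4] 0.57
side jar [240.1 257.3 303.  362.6] 0.87
side jar [311.5 299.1 383.5 410.4] 0.79
side jar [183.1 218.9 245.5 318.8] 0.75
side stopper_center [366.1 250.9 386.2 273. ] 0.57
top [[547.2, 0.0, 322.1], [0.0, 547.2, 229.2], [0.0, 0.0, 1.0]] [ 0.507 -0.014  1.149] [[0.0, -1.0, 0.0], [-1.0, -0.0, -0.05], [0.05, -0.0, -1.0]]
top cork_a_center [367.8 264.7 377.6 281.8] 0.46
top jar [165.  265.1 221.9 313.5] 0.93
top jar [185.4 193.6 240.5 248.3] 0.85
top jar [213.  130.5 272.7 187.7] 0.64
top stopper_center [327.2 278.  337.9 291.6] 0.53
```

View pics/side0.png

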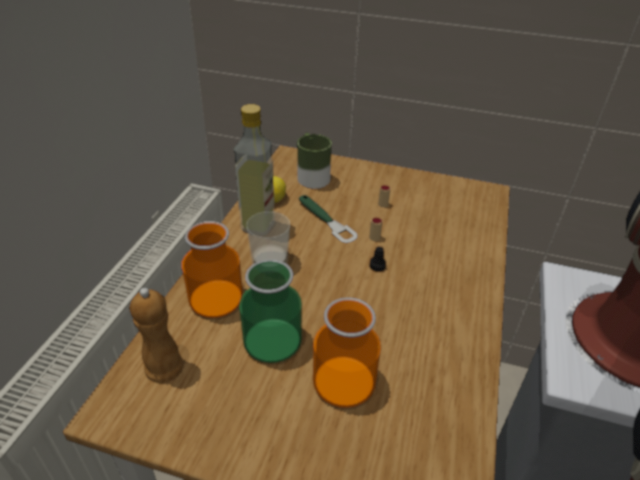

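View pics/top0.png

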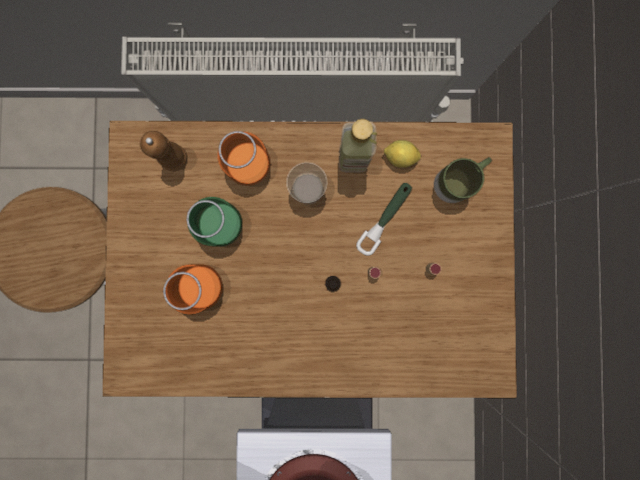

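```bash
cat > h.py <<'E'
import cv2,numpy as np
from scipy.optimize import least_squares
from station import calibration
K={c:calibration(c) for c in('side','top')}
def proj(c,X):
    k=K[c];p=(k['R']@np.atleast_2d(X).T+k['t'].reshape(3,1));p=k['mtx']@p;return (p[:2]/p[2]).T
a=np.linspace(0,2*np.pi,90)
JAR=[(.048,0),(.048,.092),(.028,.114),(.028,.136),(.034,.15)]
CORK=[(.012,-.0225),(.012,.0225)]
STOP=[(.0165,-.0225),(.0165,-.012),(.01,.0225)]
def bbox(c,P,prof):
    q=proj(c,np.vstack([np.c_[P[0]+r*np.cos(a),P[1]+r*np.sin(a),0*a+P[2]+z] for r,z in prof]))
    return np.r_[q.min(0),q.max(0)]
def fit(b,prof,x0):
    r=least_squares(lambda P:np.concatenate([bbox(c,P,prof)-b[c] for c in b]),x0,loss='soft_l1')
    return r.x,r.fun
def tri(u,x0=(.5,0,.04)):
    r=least_squares(lambda P:np.concatenate([proj(c,P)[0]-u[c] for c in u]),x0);return r.x,r.fun
def comp(mask,win):
    l,t,r,b=win;m=np.zeros_like(mask);m[t:b,l:r]=mask[t:b,l:r]
    n,lab,s,ce=cv2.connectedComponentsWithStats(m.astype(np.uint8))
    i=1+np.argmax(s[1:,4]);x,y,w,h,A=s[i];return np.array([x-.0,y,x+w,y+h])-.5,ce[i],A
E
python3 - <<'E'
from h import *
I={c:cv2.imread(f'pics/{c}0.png').astype(int) for c in('side','top')}
red={};green={}
for c,im in I.items():
    B,G,R=im[...,0],im[...,1],im[...,2]
    red[c]=(R>G*1.9)&(R>50)&(abs(G-B)<35); green[c]=(G>R*1.3)&(G>B*1.15)&(G>45)
W={'near':{'side':(362,212,388,232),'top':(364,262,384,284)},'far':{'side':(374,180,396,198),'top':(424,258,446,280)}}
for n,w in W.items():
    u={}
    for c in w: bb,ce,A=comp(red[c],w[c]);u[c]=ce;print(n,c,bb,ce.round(1),A)
    X,f=tri(u);print(n,'top',X.round(4),f.round(1))
    print({c:bbox(c,X-[0,0,.0225],CORK).round(1).tolist() for c in w})
b={}
for c,w in {'side':(225,250,310,370),'top':(180,188,250,252)}.items():
    bb,ce,A=comp(green[c],w);print(c,bb,A)
nb={'side':np.array([240.1,257.3,303.,362.6]),'top':np.array([185.4,193.6,240.5,248.3])}
P,f=fit(nb,JAR,(.5,.2,0));print('jar',P.round(4),f.round(1))
S={'side':np.array([366.1,250.9,386.2,273.]),'top':np.array([327.2,278,337.9,291.6])}
P,f=fit(S,STOP,(.4,0,.02));print('stop',P.round(4),f.round(1))
O=[({'side':np.array([311.5,299.1,383.5,410.4]),'top':np.array([165,265.1,221.9,313.5])}),({'side':np.array([183.1,218.9,245.5,318.8]),'top':np.array([213,130.5,272.7,187.7])})]
for o in O:
    P,f=fit(o,JAR,(.5,.2,0));print('or',P.round(4),f.round(1))
c1=cv2.resize(I['side'][175:285,350:410].astype(np.uint8),None,fx=5,fy=5,interpolation=2)
c2=cv2.resize(I['top'][185:255,180:250].astype(np.uint8),None,fx=7,fy=7,interpolation=2)
cv2.imwrite('pics/crop1.png',np.hstack([c1,np.pad(c2,((0,60),(0,0),(0,0)))]))
E
```

```text
near side [372.5 217.5 380.5 222.5] [376.4 219.9] 27
near top [370.5 272.5 375.5 275.5] [373.1 273.9] 7
near top [ 0.4776 -0.1167  0.0487] [ 0.4  0.  -0.1 -0.4]
{'side': [368.8, 216.3, 382.9, 241.3], 'top': [365.3, 267.2, 379.1, 279.5]}
far side [381.5 185.5 387.5 188.5] [384.4 187.1] 17
far top [430.5 263.5 439.5 272.5] [435.  268.4] 51
far top [ 0.4882 -0.2414  0.0463] [-0.1 -0.   0.   0.1]
{'side': [376.8, 184.0, 389.8, 207.2], 'top': [424.8, 262.3, 441.0, 274.4]}
side [238.5 286.5 300.5 362.5] 3805
top [189.5 196.5 240.5 245.5] 913
jar [0.5761 0.2008 0.0072] [-0.9 -1.  -0.   1.2 -0.3  3.7  1.8 -0.2]
stop [ 0.4543 -0.0355  0.0128] [ 2.1 -1.6 -0.3  3.4 -3.  -2.2  2.1  0.2]
or [ 0.4459  0.2389 -0.0028] [ 1.  -0.6 -2.   1.  -0.7 -0.7  2.1  1.4]
or [0.7033 0.1416 0.0039] [-0.5 -0.2 -0.4 -0.1  4.4  2.  -1.4  0. ]
```

View pics/crop1.png

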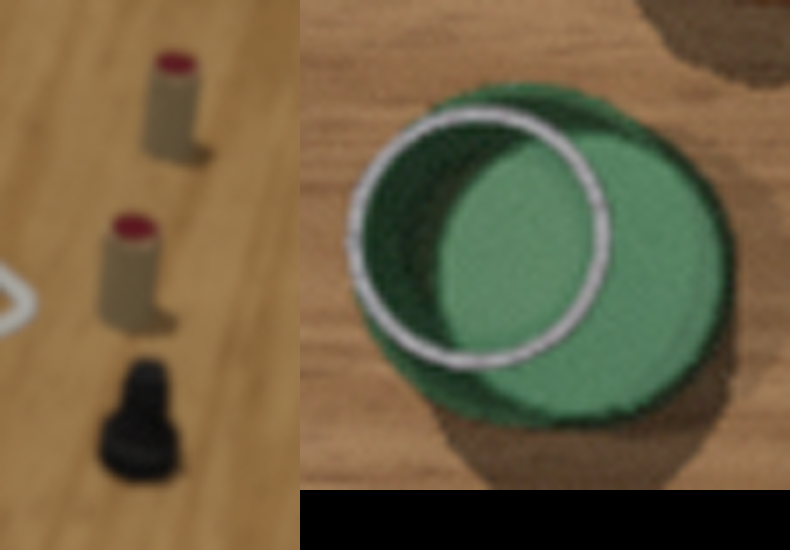

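The crop shows both corks standing upright with red tops (side ≈ (376.6,220) and (384.8,187.5)) and the stopper next to the near cork. The green jar's ring in the top view is centred at ≈ (205.2,218.5) px. I'll refine from the ring and a looser red mask.

```bash
python3 - <<'E'
from h import *
I={c:cv2.imread(f'pics/{c}0.png').astype(int) for c in('side','top')}
W={'near':{'side':(362,212,388,232),'top':(364,262,384,284)},'far':{'side':(374,180,396,198),'top':(424,258,446,280)}}
for n,w in W.items():
    u={}
    for c,(l,t,r,b) in w.items():
        p=I[c][t:b,l:r]; s=np.clip(p[...,2]-1.9*p[...,1]+.0,0,None)
        # redness relative: a-channel
        lab=cv2.cvtColor(p.astype(np.uint8),cv2.COLOR_BGR2LAB).astype(float);s=np.clip(lab[...,1]-146,0,15);s[lab[...,2]>160]=0
        yy,xx=np.mgrid[t:b,l:r];u[c]=np.array([(s*xx).sum(),(s*yy).sum()])/s.sum();print(n,c,u[c].round(2),s.sum())
    X,f=tri(u);print(n,X.round(4),f.round(2))
u={}
for c,(l,t,r,b) in {'side':(240,255,300,305),'top':(180,192,232,246)}.items():
    p=I[c][t:b,l:r];m=((p.max(2)-p.min(2)<26)&(p.mean(2)>105)).astype(np.uint8)
    n_,lab,s,_=cv2.connectedComponentsWithStats(m,connectivity=8);i=1+np.argmax(s[1:,4])
    pts=np.argwhere(lab==i)[:,::-1].astype(np.float32);e=cv2.fitEllipse(pts)
    u[c]=np.array(e[0])+[l,t];print(c,u[c].round(1),np.round(e[1],1),len(pts))
X,f=tri(u,(.57,.2,.15));print('ring',X.round(4),f.round(2))
for c in u:print(proj(c,X)[0].round(1),bbox(c,[X[0],X[1],0],[(.033,.15)]).round(1), u[c])
E
```

```text
near side [376.32 219.94] 220.0
near top [374.64 272.17] 350.0
near [ 0.4797 -0.1202  0.0457] [-0.28 -0.02  0.05  0.28]
far side [384.69 187.18] 139.0
far top [435.06 268.41] 354.0
far [ 0.4878 -0.2417  0.0459] [-0.23 -0.01  0.04  0.22]
side [268.6 273.7] [35.  44.6] 451
top [205.  218.4] [35.4 35.8] 249
ring [0.5791 0.1998 0.1517] [-0.22 -0.03  0.08  0.27]
[268.4 273.7] [245.6 259.5 291.2 290.5] [268.63159752 273.69530487]
[205.  218.6] [187.2 200.7 223.3 236.7] [204.97132301 218.35751343]
```

```bash
cat > to.py <<'E'
import sys,numpy as np
from scipy.spatial.transform import Rotation as Ro
from station import ctrl
o=ctrl.get_obs();R=Ro.from_rotvec(o['tool_rot']).as_matrix()
print(o['t'],np.round(o['tool_pos'],4),o['opening'],'\n',R.round(3))
p=np.array(o['tool_pos'])
for s in sys.argv[1:]:
    g=np.array(eval(s),float);print(s,'delta tool mm',((R.T@(g-p))*1000).round(1));p=g
E
python3 to.py .48,-.12,.23 .48,-.12,.075 .48,-.12,.015
```

```text
0.4 [0.2053 0.5902 0.2311] 0.08530560782029922 
 [[-0.944  0.329 -0.   ]
 [ 0.329  0.944 -0.   ]
 [ 0.    -0.    -1.   ]]
.48,-.12,.23 delta tool mm [-492.8 -580.5    1.3]
.48,-.12,.075 delta tool mm [ -0.   0. 155.]
.48,-.12,.015 delta tool mm [-0.  0. 60.]
```

```bash
python3 -m creep '[[0.7,-0.0274,-0.03225,0,0,0,0],[0.7,-0.0274,-0.03225,0,0,0,0],[0.7,-0.0274,-0.03225,0,0,0,0],[0.7,-0.0274,-0.03225,0,0,0,0],[0.7,-0.0274,-0.03225,0,0,0,0],[0.7,-0.0274,-0.03225,0,0,0,0],[0.7,-0.0274,-0.03225,0,0,0,0],[0.7,-0.0274,-0.03225,0,0,0,0],[0.7,-0.0274,-0.03225,0,0,0,0],[0.7,-0.0274,-0.03225,0,0,0,0],[0.7,-0.0274,-0.03225,0,0,0,0],[0.7,-0.0274,-0.03225,0,0,0,0],[0.7,-0.0274,-0.03225,0,0,0,0],[0.7,-0.0274,-0.03225,0,0,0,0],[0.7,-0.0274,-0.03225,0,0,0,0],[0.7,-0.0274,-0.03225,0,0,0,0],[0.7,-0.0274,-0.03225,0,0,0,0],[0.7,-0.0274,-0.03225,0,0,0,0],[0.7,0,0,0,0,0,0],[0.7,0,0,0,0,0,0]]' 30; python3 to.py .48,-.12,.075 .48,-.12,.015
```

```text
t: 2.4
tool_pos: [0.4803, -0.1206, 0.2311]
tool_rot: [-0.526, -3.096, -0.001]
contact_force: [-0.6, -0.1, 0.2]
opening: 0.0595
2.4 [ 0.4803 -0.1206  0.2311] 0.05953585675354033 
 [[-0.944  0.33  -0.001]
 [ 0.33   0.944  0.001]
 [ 0.001  0.    -1.   ]]
.48,-.12,.075 delta tool mm [  0.4   0.4 156.1]
.48,-.12,.015 delta tool mm [-0.1 -0.  60. ]
```

```bash
python3 -m creep '[[0.7,0,0,0.03,0,0,0],[0.7,0,0,0.03,0,0,0],[0.7,0,0,0.03,0,0,0],[0.7,0,0,0.03,0,0,0],[0.7,0,0,0.03,0,0,0],[0.7,0,0,0.01,0,0,0],[0.7,0,0,0.01,0,0,0],[0.7,0,0,0.01,0,0,0],[0.7,0,0,0.01,0,0,0],[0.7,0,0,0.01,0,0,0],[0.7,0,0,0.01,0,0,0],[0.7,0,0,0.006,0,0,0],[0.7,0,0,0,0,0,0],[0.2,0,0,0,0,0,0],[0.2,0,0,0,0,0,0],[0.2,0,0,0,0,0,0],[0.2,0,0,0,0,0,0],[0.2,0,0,0,0,0,0],[0.2,0,0,0,0,0,0]]' 30; python3 - <<'E'
from h import *
from station import get_image
cv2.imwrite('pics/g1.png',np.hstack([cv2.resize(get_image(c)[t:t+120,l:l+120,::-1],None,fx=3.3,fy=3.3,interpolation=2) for c,l,t in(('side',320,160),('top',310,210))]))
E
```

```text
t: 4.3
tool_pos: [0.481, -0.1203, 0.016]
tool_rot: [0.523, 3.096, -0.001]
contact_force: [-0.3, 1.2, 3.4]
opening: 0.0216
```

View pics/g1.png

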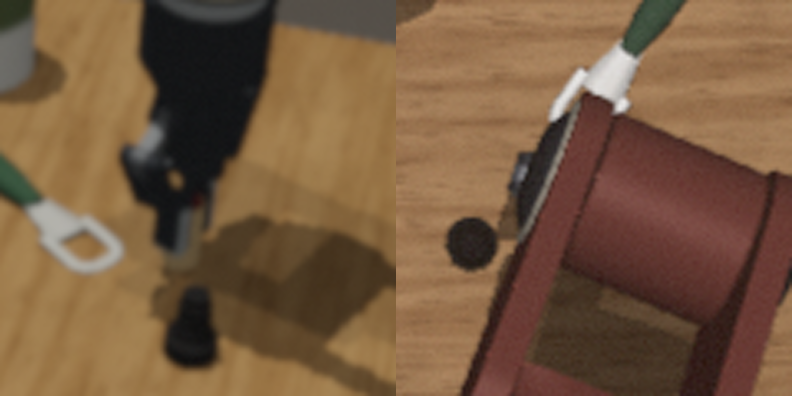

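The side view shows the fingers round the cork, with its lower end showing below the tips, and the stopper still standing clear. Lifting.

```bash
python3 -m creep '[[0.15,0,0,0,0,0,0],[0.15,0,0,-0.01,0,0,0],[0.15,0,0,-0.02,0,0,0],[0.15,0,0,-0.03,0,0,0],[0.15,0,0,-0.03,0,0,0],[0.15,0,0,-0.03,0,0,0],[0.15,0,0,-0.03,0,0,0],[0.15,0,0,-0.03,0,0,0],[0.15,0,0,-0.02,0,0,0],[0.15,0,0,0,0,0,0]]' 30; python3 to.py .579,.2,.216;python3 - <<'E'
from h import *
from station import get_image
im=get_image('side');cv2.imwrite('pics/l1.png',cv2.resize(im[60:260,300:450,::-1],None,fx=3,fy=3,interpolation=2))
E
```

```text
t: 5.4
tool_pos: [0.4818, -0.1206, 0.2189]
tool_rot: [0.522, 3.092, -0.002]
contact_force: [-0.1, -0.6, -0.3]
opening: 0.0218
5.4 [ 0.4818 -0.1206  0.2189] 0.02176514265351737 
 [[-0.944  0.329  0.006]
 [ 0.329  0.944 -0.002]
 [-0.006 -0.    -1.   ]]
.579,.2,.216 delta tool mm [ 13.6 334.7   2.7]
```

View pics/l1.png

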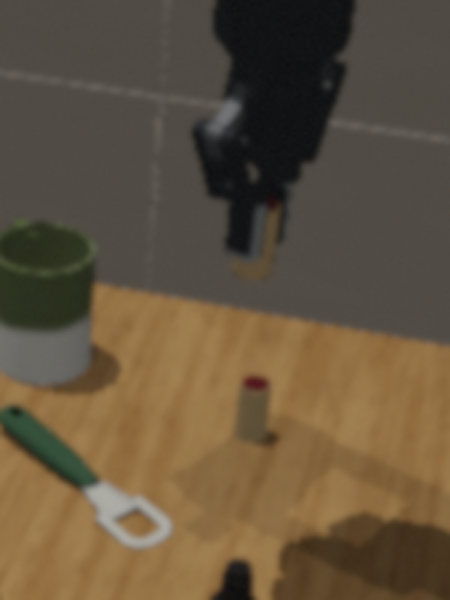

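Cork 1 is held upright (bottom at about (252,278) in the crop); the second is still standing. Carrying it over the jar.

```bash
python3 -m creep '[[0.15,0.001,0.02,0,0,0,0],[0.15,0.0016,0.035,0,0,0,0],[0.15,0.0016,0.035,0,0,0,0],[0.15,0.0016,0.035,0,0,0,0],[0.15,0.0016,0.035,0,0,0,0],[0.15,0.0016,0.035,0,0,0,0],[0.15,0.0016,0.035,0,0,0,0],[0.15,0.0016,0.035,0,0,0,0],[0.15,0.001,0.035,0,0,0,0],[0.15,0.0004,0.025,0,0,0,0],[0.15,0,0.01,0,0,0,0],[0.15,0,0,0,0,0,0],[0.15,0,0,0,0,0,0],[0.15,0,0,0,0,0,0]]'; python3 to.py .579,.2,.19 .579,.2,.157;python3 - <<'E'
from h import *
from station import get_image
I=[get_image(c) for c in('side','top')]
a=cv2.resize(I[0][170:370,200:340,::-1],None,fx=2.8,fy=2.8,interpolation=2);b=cv2.resize(I[1][150:290,150:290,::-1],None,fx=2.8,fy=2.8,interpolation=2)
cv2.imwrite('pics/j1.png',np.hstack([a,np.pad(b,((0,a.shape[0]-b.shape[0]),(0,0),(0,0)))]))
E
```

```text
t: 6.85
tool_pos: [0.5773, 0.1996, 0.2149]
tool_rot: [-0.525, -3.097, 0.001]
contact_force: [0.0, -0.6, -0.6]
opening: 0.0221
6.85 [0.5773 0.1996 0.2149] 0.02213452220507692 
 [[-0.944  0.33  -0.001]
 [ 0.33   0.944 -0.001]
 [ 0.001 -0.001 -1.   ]]
.579,.2,.19 delta tool mm [-1.5  0.9 24.9]
.579,.2,.157 delta tool mm [-0.  0. 33.]
```

View pics/j1.png

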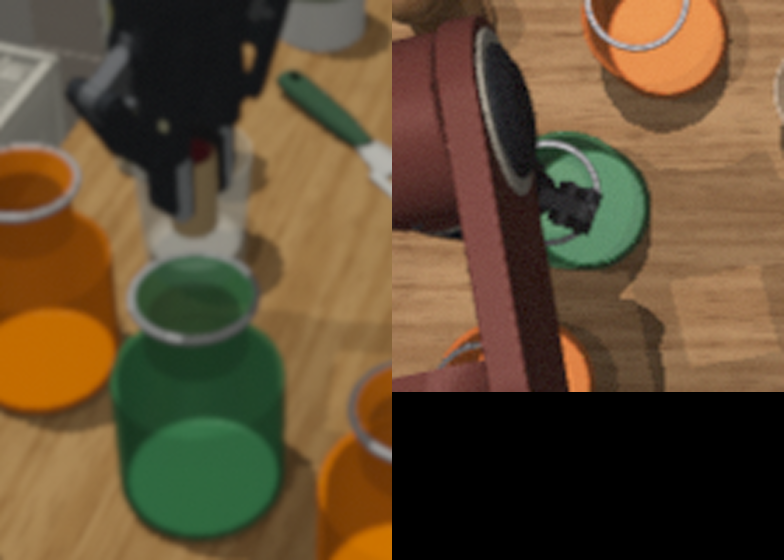

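```bash
python3 - <<'E'
from h import *
f=lambda P:((proj('side',P)[0]-[200,170])*2.8).round(0)
for dz in(-.016,.029):print(dz,f([.5773,.1996,.2149+dz]))
y=np.array([.33,.944,0])
for dz in(0,.003,.006,.01):print('tip',dz,f(np.array([.5773,.1996,.2149+dz])+.018*y))
E
```

```text
-0.016 [192. 221.]
0.029 [188. 149.]
tip 0 [166. 215.]
tip 0.003 [166. 210.]
tip 0.006 [166. 205.]
tip 0.01 [165. 199.]
```

```bash
python3 - <<'E'
from h import *
for f,s,(l,t),P in(('l1',3,(300,60),[.4818,-.1206,.2189]),('j1',2.8,(200,170),[.5773,.1996,.2149])):
    im=cv2.imread(f'pics/{f}.png')
    if f=='j1':im=im[:,:392]
    lab=cv2.cvtColor(im,cv2.COLOR_BGR2LAB).astype(int)
    m=(lab[...,1]>146)&(lab[...,2]<160);yy,xx=np.nonzero(m)
    ok=(yy<230)
    print(f,'red px',np.c_[xx[ok].min()/s+l,xx[ok].max()/s+l,np.median(yy[ok])/s+t],'pred top',bbox('side',np.array(P)+[0,0,.029],[(.012,0)]).round(1))
    # tan cork pixels below the tips
    h=cv2.cvtColor(im,cv2.COLOR_BGR2HSV)
    for r in range(0,im.shape[0],int(4*s)):
        pass
    print('pred bottom',bbox('side',np.array(P)-[0,0,.016],[(.012,0)]).round(1))
im=cv2.imread('pics/j1.png')[:392*1,:392];cv2.imwrite('pics/z.png',np.hstack([cv2.resize(im[120:320,100:300],None,fx=2.2,fy=2.2),cv2.resize(cv2.imread('pics/l1.png')[150:300,170:320],(440,440))])[:, :800])
E
```

```text
Traceback (most recent call last):
ValueError: zero-size array to reduction operation minimum which has no identity
```

```bash
python3 - <<'E'
from h import *
from station import get_image,ctrl
im=get_image('side');p=np.array(ctrl.get_obs()['tool_pos']);print(p)
l,t,s=235,190,7
o=cv2.resize(im[t:t+100,l:l+80,::-1],None,fx=s,fy=s,interpolation=2).copy()
base=o.copy()
for P,prof in((p+[0,0,.0065],CORK),([.579,.2,0],[(.034,.15)])):
    for r,z in prof:
        q=proj('side',np.c_[P[0]+r*np.cos(a),P[1]+r*np.sin(a),0*a+P[2]+z])
        cv2.polylines(o,[np.int32((q-[l,t]+.5)*s)],True,(255,255,0),1)
cv2.imwrite('pics/ov.png',cv2.resize(o,(480,600)))
E
```

```text
[0.57761772 0.19989293 0.21544432]
```

View pics/ov.png

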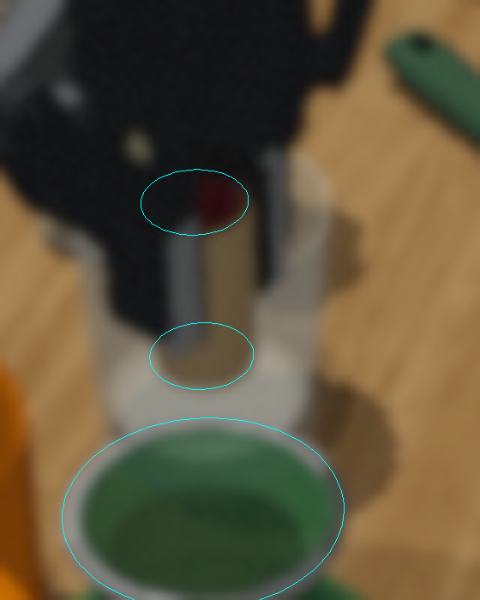

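The overlay agrees with the picture to about 1 mm, and the cork is centred over the mouth. Lowering into the flare and releasing.

```bash
python3 -m creep '[[0.15,-0.0012,0.0005,0.01,0,0,0],[0.15,0,0,0.015,0,0,0],[0.15,0,0,0.015,0,0,0],[0.15,0,0,0.01,0,0,0],[0.15,0,0,0.006,0,0,0],[0.15,0,0,0.002,0,0,0],[0.15,0,0,0,0,0,0],[0.15,0,0,0,0,0,0],[0.15,0,0,0,0,0,0]]'; python3 to.py .579,.2,.157
```

```text
t: 7.9
tool_pos: [0.5795, 0.201, 0.1582]
tool_rot: [0.523, 3.096, 0.001]
contact_force: [0.2, 0.4, -0.6]
opening: 0.0222
7.9 [0.5795 0.201  0.1582] 0.022191148894798333 
 [[-0.944  0.329  0.002]
 [ 0.329  0.944  0.   ]
 [-0.001  0.001 -1.   ]]
.579,.2,.157 delta tool mm [ 0.1 -1.1  1.2]
```

```bash
python3 -m creep '[[0.6,0,0,0,0,0,0],[0.6,0,0,0,0,0,0],[0.6,0,0,0,0,0,0],[0.6,0,0,0,0,0,0],[0.6,0,0,-0.01,0,0,0],[0.6,0,0,-0.03,0,0,0],[0.6,0,0,-0.03,0,0,0],[0.6,0,0,-0.02,0,0,0],[0.6,0,0,0,0,0,0]]'; python3 to.py .488,-.242,.24 .488,-.242,.016
python3 - <<'E'
from h import *
from station import get_image
im=get_image('side');cv2.imwrite('pics/d1.png',cv2.resize(im[150:370,200:340,::-1],None,fx=2.7,fy=2.7,interpolation=2))
E
```

```text
t: 8.8
tool_pos: [0.5811, 0.2014, 0.2527]
tool_rot: [0.522, 3.09, 0.005]
contact_force: [0.1, 0.9, 0.2]
opening: 0.0509
8.8 [0.5811 0.2014 0.2527] 0.05091167821987817 
 [[-0.944  0.329  0.008]
 [ 0.329  0.944  0.002]
 [-0.007  0.004 -1.   ]]
.488,-.242,.24 delta tool mm [ -57.7 -449.4   11.1]
.488,-.242,.016 delta tool mm [  1.6  -1.  224. ]
```

View pics/d1.png

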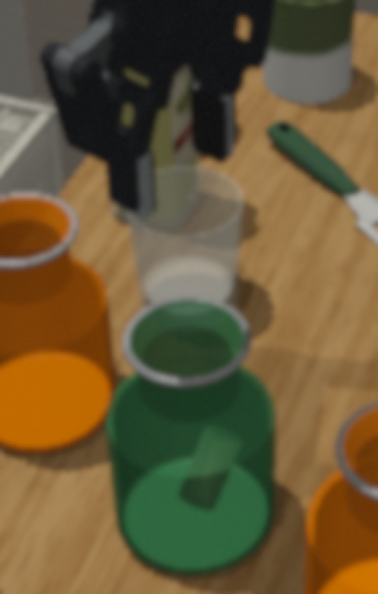

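Cork 1 is inside the jar, at about (210,468) in the crop, and the jar hasn't moved. Going to cork 2.

```bash
python3 -m creep '[[0.7,-0.0028,-0.022,0,0,0,0],[0.7,-0.0048,-0.0375,0,0,0,0],[0.7,-0.0048,-0.0375,0,0,0,0],[0.7,-0.0048,-0.0375,0,0,0,0],[0.7,-0.0048,-0.0375,0,0,0,0],[0.7,-0.0048,-0.0375,0,0,0,0],[0.7,-0.0048,-0.0375,0,0,0,0],[0.7,-0.0048,-0.0375,0,0,0,0],[0.7,-0.0048,-0.0375,0,0,0,0],[0.7,-0.0048,-0.0375,0,0,0,0],[0.7,-0.0048,-0.0375,0,0,0,0],[0.7,-0.0048,-0.0375,0,0,0,0],[0.7,-0.0018,-0.014,0,0,0,0],[0.7,0,0,0,0,0,0],[0.7,0,0,0,0,0,0],[0.7,0,0,0,0,0,0],[0.7,0,0,0,0,0,0]]'; python3 to.py .488,-.242,.016
```

```text
t: 10.55
tool_pos: [0.4862, -0.2403, 0.2472]
tool_rot: [-0.52, -3.098, -0.0]
contact_force: [-0.5, 0.3, -0.5]
opening: 0.0599
10.55 [ 0.4862 -0.2403  0.2472] 0.059870839000376604 
 [[-0.945  0.327  0.   ]
 [ 0.327  0.945  0.   ]
 [ 0.     0.    -1.   ]]
.488,-.242,.016 delta tool mm [ -2.3  -1.1 231.2]
```

```bash
python3 -m creep '[[0.7,-0.0023,-0.001,0.02,0,0,0],[0.7,0,0,0.03,0,0,0],[0.7,0,0,0.03,0,0,0],[0.7,0,0,0.03,0,0,0],[0.7,0,0,0.03,0,0,0],[0.7,0,0,0.03,0,0,0],[0.7,0,0,0.01,0,0,0],[0.7,0,0,0.01,0,0,0],[0.7,0,0,0.01,0,0,0],[0.7,0,0,0.01,0,0,0],[0.7,0,0,0.01,0,0,0],[0.7,0,0,0.01,0,0,0],[0.7,0,0,0,0,0,0],[0.15,0,0,0,0,0,0],[0.15,0,0,0,0,0,0],[0.15,0,0,0,0,0,0],[0.15,0,0,0,0,0,0],[0.15,0,0,0,0,0,0],[0.15,0,0,0,0,0,0],[0.15,0,0,0,0,0,0]]' 30
```

```text
t: 12.55
tool_pos: [0.4882, -0.2436, 0.018]
tool_rot: [0.523, 3.097, -0.001]
contact_force: [0.0, 0.9, 4.2]
opening: 0.0215
```

```bash
python3 -m creep '[[0.15,0,0,-0.01,0,0,0],[0.15,0,0,-0.02,0,0,0],[0.15,0,0,-0.03,0,0,0],[0.15,0,0,-0.03,0,0,0],[0.15,0,0,-0.03,0,0,0],[0.15,0,0,-0.03,0,0,0],[0.15,0,0,-0.03,0,0,0],[0.15,0,0,-0.02,0,0,0],[0.15,0,0,0,0,0,0],[0.15,0,0,0,0,0,0],[0.15,0,0,0,0,0,0]]'; python3 to.py .579,.2,.216
```

```text
t: 13.65
tool_pos: [0.4867, -0.2426, 0.2151]
tool_rot: [-0.523, -3.094, -0.002]
contact_force: [0.1, 0.1, -0.4]
opening: 0.0213
13.65 [ 0.4867 -0.2426  0.2151] 0.02126298217892105 
 [[-0.944  0.329 -0.003]
 [ 0.329  0.944  0.002]
 [ 0.003  0.001 -1.   ]]
.579,.2,.216 delta tool mm [ 5.820e+01  4.484e+02 -3.000e-01]
```

```bash
python3 -m creep '[[0.15,0.0026,0.02,0,0,0,0],[0.15,0.0047,0.036,0,0,0,0],[0.15,0.0047,0.036,0,0,0,0],[0.15,0.0047,0.036,0,0,0,0],[0.15,0.0047,0.036,0,0,0,0],[0.15,0.0047,0.036,0,0,0,0],[0.15,0.0047,0.036,0,0,0,0],[0.15,0.0047,0.036,0,0,0,0],[0.15,0.0047,0.036,0,0,0,0],[0.15,0.0047,0.036,0,0,0,0],[0.15,0.0047,0.036,0,0,0,0],[0.15,0.0047,0.036,0,0,0,0],[0.15,0.0026,0.02,0,0,0,0],[0.15,0.0015,0.012,0,0,0,0],[0.15,0,0,0,0,0,0],[0.15,0,0,0,0,0,0],[0.15,0,0,0,0,0,0],[0.15,0,0,0,0,0,0]]'; python3 to.py .579,.2,.157
python3 - <<'E'
from h import *
from station import get_image,ctrl
im=get_image('side');p=np.array(ctrl.get_obs()['tool_pos']);print(p)
l,t,s=225,190,7
o=cv2.resize(im[t:t+100,l:l+90,::-1],None,fx=s,fy=s,interpolation=2).copy()
for P,prof in((p+[0,0,.005],CORK),([.579,.2,0],[(.034,.15)])):
    for r,z in prof:
        q=proj('side',np.c_[P[0]+r*np.cos(a),P[1]+r*np.sin(a),0*a+P[2]+z])
        cv2.polylines(o,[np.int32((q-[l,t]+.5)*s)],True,(255,255,0),1)
cv2.imwrite('pics/ov2.png',cv2.resize(o,(540,600)))
E
```

```text
t: 15.45
tool_pos: [0.5797, 0.198, 0.2173]
tool_rot: [-0.526, -3.097, 0.0]
contact_force: [-0.1, 0.3, -0.5]
opening: 0.0215
15.45 [0.5797 0.198  0.2173] 0.021491111625447926 
 [[-0.944  0.33  -0.   ]
 [ 0.33   0.944 -0.   ]
 [-0.    -0.    -1.   ]]
.579,.2,.157 delta tool mm [ 1.3  1.6 60.3]
[0.57973293 0.19817149 0.2174404 ]
```

View pics/ov2.png

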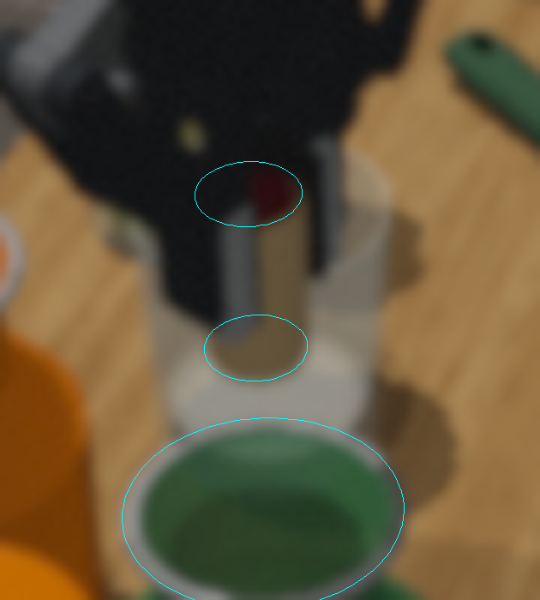

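Cork 2 is held upright, its bottom at about (256,348), matching the overlay; the jar ring is where it was. Lowering and releasing.

```bash
python3 -m creep '[[0.15,0.001,0.001,0.01,0,0,0],[0.15,0,0,0.015,0,0,0],[0.15,0,0,0.015,0,0,0],[0.15,0,0,0.01,0,0,0],[0.15,0,0,0.006,0,0,0],[0.15,0,0,0.004,0,0,0],[0.15,0,0,0,0,0,0],[0.15,0,0,0,0,0,0],[0.15,0,0,0,0,0,0]]'; python3 to.py .579,.2,.157
```

```text
t: 16.4
tool_pos: [0.5796, 0.2005, 0.1582]
tool_rot: [0.523, 3.096, 0.001]
contact_force: [-0.3, -0.6, -0.7]
opening: 0.022
16.4 [0.5796 0.2005 0.1582] 0.022042736277414526 
 [[-0.944  0.329  0.001]
 [ 0.329  0.944  0.   ]
 [-0.001  0.001 -1.   ]]
.579,.2,.157 delta tool mm [ 0.4 -0.6  1.2]
```

```bash
python3 -m creep '[[0.6,0,0,0,0,0,0],[0.6,0,0,0,0,0,0],[0.6,0,0,0,0,0,0],[0.6,0,0,0,0,0,0],[0.6,0,0,-0.01,0,0,0],[0.6,0,0,-0.03,0,0,0],[0.6,0,0,-0.03,0,0,0],[0.6,0,0,-0.02,0,0,0],[0.6,0.01,-0.035,0,0,0,0],[0.6,0.01,-0.035,0,0,0,0],[0.6,0.01,-0.035,0,0,0,0],[0.6,0.01,-0.035,0,0,0,0],[0.6,0.01,-0.035,0,0,0,0],[0.6,0.01,-0.035,0,0,0,0],[0.6,0,0,0,0,0,0],[0.6,0,0,0,0,0,0]]'
python3 - <<'E'
from h import *
from station import get_image
a=get_image('side')[...,::-1];b=get_image('top')[...,::-1]
A=cv2.resize(a[200:420,180:400],(440,440),interpolation=2)
B=cv2.resize(b[130:320,160:350],(360,360),interpolation=2)
cv2.imwrite('pics/fin.png',np.hstack([A,np.pad(B,((0,80),(0,0),(0,0)))]))
E
```

```text
t: 18.0
tool_pos: [0.4535, 0.0214, 0.2483]
tool_rot: [0.525, 3.095, 0.001]
contact_force: [1.0, 0.7, -0.1]
opening: 0.0514
```

View pics/fin.png

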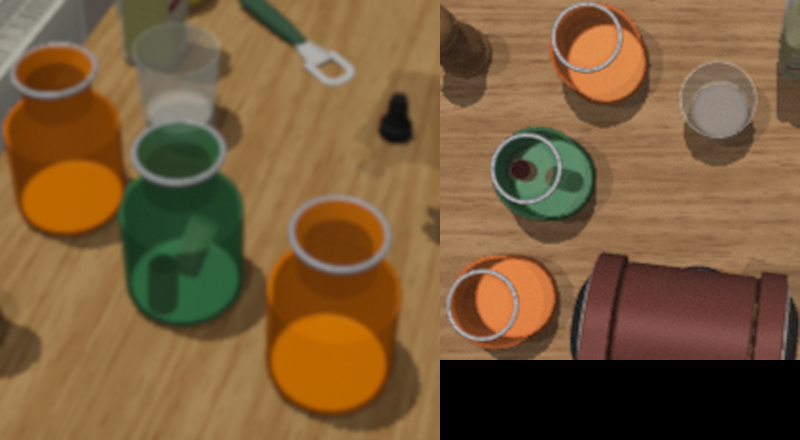

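Both corks are inside the jar: one standing at about (163,283) in the side crop, the other leaning at about (198,240). The jar and stopper look undisturbed and the gripper is clear, so I'm handing in.

```bash
python3 -c "
from station import finish_job
print(finish_job())"
```

```text
the job is handed in; nothing more can be done
None
```

Both corks are in the green jar. I gripped each one upright, centred it over the mouth to within about 1 mm, and released it in the flared lip so that it dropped through the neck.

- **Last picture:** it shows both corks inside the jar, one standing and one leaning. By eye, the jar and the stopper stand where they were. The gripper was open and touching nothing.
- **Time and forces:** the arm's clock read 18.0 s after the last move, and the wrist force read at the end of each move never passed about 5 N.
- **Failed or skipped checks:** one attempt to measure the first held cork by its red stain failed because the stain was too dark under the gripper. An overlay of the expected outline agreed with the picture instead. I did not re-measure the jar's position numerically after the second drop.

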